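# Break the bottle capper loose with the pry bar

### The arm

A 7-joint arm with a two-finger parallel gripper is mounted at the origin on the work surface. World frame = base frame: x ahead of the robot, y to its left, z up, the work surface at z = 0. Lengths are in m, angles in rad, forces in N, time in s.
With the tool pointing down it reaches from about 0.425 to 0.875 m from the base axis. Payload 4.7 kg.
Tool frame: the origin (TCP) lies at the very end of the fingers, on their centre line; the grasp point (between the pads) lies 19 mm behind it; z points along the fingers, y is the line along which they close (so a half turn about z gives the same grasp; the last joint's range is limited). The gripper opens to 87 mm and grips with 3 to 60 N. Pads are 19 mm wide; open, the fingers measure 117 mm over their backs; the gripper's body (75 mm by 190 mm) begins 51 mm behind the grasp point.
Start: joints at [1.231, 0.321, -0.07, 1.45, 0.023, 1.371, -0.057], TCP at [0.225, -0.61, 0.198] pointing down, gripper open.
Joint ranges: [-2.86, 2.86], [-0.3, 2.09], [-1.38, 1.24], [0.06, 2.45], [-1.56, 4.7], [0.09, 2.05], [-2.69, 2.69]. Speed limits (rad/s): [2.57, 2.57, 3.14, 3.14, 3.14, 3.14, 3.14].

### API

Orientations are given as a rotation vector (axis times angle).
In Python, from bench import ctrl, vision gives the robot as it stands.
- The arm moves only by the tool jog_arm, never from a script. Its argument "increments" is a list of rows, each an object of numbers: "tx", "ty", "tz": the shift along the tool's x, y, z in mm; "wx", "wy", "wz": the turn, a rotation vector about the tool's x, y, z in rad; "gripper": the opening, from 0 (shut) to 1 (fully open). In form: [{"tx": .., "ty": .., "tz": .., "wx": .., "wy": .., "wz": .., "gripper": ..}, ...]. A call has exactly 5 rows; each row is the pose to reach, as a shift and turn from the pose commanded when the call began, along the tool's axes at that moment; what a row does not reach only later rows make up. A row lasts 1/12 s, in which the tool goes at most 41.7 mm and 7.16 degrees, less where a joint would pass 70% of its speed; a pose out of reach is approached as far as the arm can. A call with a gripper value outside its range is refused whole. The fingers move at their own pace and stop on an object; "grip_force" is the grip in N (left out, the last holds). Time passes only in rows, so rows that repeat a pose let the fingers close, or fill a call up. It gives the time, the measured TCP pose, the force, the opening and the grip force at its end, in the units of the state.
- ctrl.get_state(): the state, without advancing time (a new reading comes with each control period).
- vision.get_image(name): name is "scene" or "side" or "wrist"; returns a dict with "color" (420x560x3 uint8, blue, green, red), "fx", "fy", "cx", "cy" (pixels), "k1" (the pictures are not rectified: a ray, as slopes to the right and down, at radius r is drawn at 1 + k1 r^2 times it, then the intrinsics apply), "extrinsics" (4x4, takes a point from world to camera coordinates). Camera axes: x right, y down, z forward; pixel columns grow to the right and rows downward; lengths in m; the calibration is good to about 2 mm. A picture is of the moment at which its call begins. There is no depth.
- ctrl.close_job(): hands the job in; it is judged then, once.
Trained networks look in the newest picture that a camera, given by its name, has taken for a name from the list of things; names that differ only in an ending like _2 or _b are one class to them, and where a whole thing is asked for, a point or a joint stands for the part that bears it (a point fixed in the world has none). Each returns a list of dicts, best first, with "conf" (0 to 1); they miss things now and then, are a little off and sometimes report something else, mostly with a low value. They report only what shows in the picture. A call takes as long as a camera call. They do not tell look-alikes from the thing itself.
- vision.spot_in(camera, thing): "bbox" ([left, top, right, bottom] in pixels, round what is visible of it).
The state is a dict: "time": time; "joint_positions": joint angles; "qd": joint speeds; "joint_torque": joint torques, N m; "position": TCP position; "tool_rot": TCP orientation; "ft_force": force on the tool from outside, world axes, zero at the start; "torque": the same for the moment, N m; "grip_width": opening from 0.0 (shut) to 1.0 (fully open); "grip_force": force on a finger pad.
Only numpy, scipy, OpenCV 4.12 (cv2) and the standard library are available. Lean on these libraries where they do the work, as an engineer would, in place of code of your own. Each camera call takes 0.05 s, during which the arm holds its last target. There are 200 camera calls.

### The job

The bottle capper's heavy round foot sits tight on its two dowel pins and has to come up before it can be taken off for cleaning. Push down the raised free end of the pry bar that runs over its wooden block and under the rim of that round foot, until the bar is about level and the foot stays up on its pins, then let go and leave the bar lying over its block. Work with the bar only, do not touch the capper itself, and leave the vice with the square foot seated as it is.

Things in the scene. Friction and masses are not known exactly. Their poses are not given: they have to be found in the camera images.
- capper: bottle capper, dark cast steel, 255 mm high: round foot 130 mm across (rim 18 mm thick, underside 22 mm above the origin), column, cross head, lever. Origin: centre of its underside, z up, 6 mm above the table when seated. Slides straight up two dowel pins, at most 30 mm, against its weight (14-21 N) plus 25 N friction, and stays where left. The bar lies on its -x side.
- pry_bar: loose flat steel bar 248 x 22 x 10 mm. Lies over a steel half-round (top 32 mm up) on a fixed wooden block with low side cheeks; tip 18 mm under the rim of the round foot; free end rises at 20 degrees. Origin: on its underside over the half-round; +x to the tip (58 mm off), -x to the free end (190 mm off), z out of its top. Level, its top is 42 mm up and the foot 14 mm higher than seated.
- pry_bar_end (a point): point to push: middle of the pry bar's top face, 15 mm short of the free end, 175 mm from the half-round. About 103 mm above the table at the start, 42 mm with the bar level. Pushing it down takes 8 to 19 N, most when level; it moves 13 mm outwards on the way. Axes as the bar's.
- vice: small bench vice, same dark cast steel, 140 mm high, with a square foot (rim 120 x 124 mm), on a like mount beside the capper, with a like bar and block of its own. Origin: centre of its underside, 6 mm above the table. To be left seated.
Things that resemble listed ones, but are neither listed nor needed, are in the scene too. Leave any green look-alike of the pry_bar alone.

How it is judged:
At the end, for the whole second after the job is handed in: The capper's foot stays up at least 7 mm above where it was seated (origin above 13 mm), at rest; the pry bar lies still over its block, within 30 mm of its first place and within 17 degrees of level (height (world z) of capper above 0.013 m and linear speed of capper below 0.01 m/s and distance of pry_bar from where it was at the start of the episode below 0.03 m and angle between pry_bar's own z axis and vertical below 0.3 rad and linear speed of pry_bar below 0.02 m/s); the robot touches nothing.
It fails at once if the robot touches the capper itself (contact force between any of the fingers, the arm and capper above 1 N).
It fails at once if the vice is lifted off its seat by more than 4 mm (distance of vice from where it was at the start of the episode above 0.004 m).
It also fails if it takes over 32 s, if anything falls off the work surface, if the arm or the gripper's body presses on something with over 40 N, if the wrist force passes 120 N, or if a joint passes its speed limit or range.

## Working session

There is one attempt and no reset: what is moved stays moved. The work goes in short steps, Python scripts to look and compute and a tool call to move; the robot and the scene stay as the last step left them, time stands still between calls to the robot, and variables do not carry over. Pictures are saved under pics/ and viewed, at most 10 in all, crops included, and the job is handed in when it is done.

Besides the shell and the picture viewer there is one more tool, called after "Call:" by a JSON object that holds its "api" and its "payload", one argument or row to a line. jog_arm: Moves the arm, as the interface text tells. Its arguments: {"type":"object","properties":{"increments":{"type":"array"},"grip_force":{"type":"number"}},"required":["increments"]}

```bash
mkdir -p pics; cat > h.py <<'E'
import numpy as np, cv2
from bench import ctrl, vision
def ray(im,u,v):
    x=(u-im["cx"])/im["fx"]; y=(v-im["cy"])/im["fy"]; s=1.
    for _ in range(20):
        r2=(x/s)**2+(y/s)**2; s=1+im["k1"]*r2
    E=np.array(im["extrinsics"]); R=E[:3,:3]; 
    d=R.T@np.array([x/s,y/s,1]); o=-R.T@E[:3,3]
    return o,d/np.linalg.norm(d)
def at_z(im,u,v,z):
    o,d=ray(im,u,v); return o+d*(z-o[2])/d[2]
def tri(*obs):
    A=0;b=0
    for im,u,v in obs:
        o,d=ray(im,u,v); P=np.eye(3)-np.outer(d,d); A=A+P; b=b+P@o
    return np.linalg.solve(A,b)
def proj(im,p):
    E=np.array(im["extrinsics"]); c=E[:3,:3]@np.array(p)+E[:3,3]; x,y=c[:2]/c[2]; s=1+im["k1"]*(x*x+y*y)
    return im["fx"]*x*s+im["cx"], im["fy"]*y*s+im["cy"]
E
python3 - <<'E'
from h import *
ims={}
for c in ["scene","side"]:
    im=vision.get_image(c); ims[c]=im; cv2.imwrite(f"pics/{c}0.png",im["color"])
    np.save(f"{c}0.npy",im,allow_pickle=True)
    E=np.array(im["extrinsics"]);print(c,"cam at",(-E[:3,:3].T@E[:3,3]).round(3))
    for t in ["capper","pry_bar","pry_bar_end","vice"]:
        print(t,[(np.round(d["bbox"]).tolist(),round(d["conf"],2)) for d in vision.spot_in(c,t)])
s=ctrl.get_state();print(s["time"],s["position"],s["tool_rot"],s["ft_force"])
E
```

```text
scene cam at [1.2   0.052 1.057]
capper [([169.0, 232.0, 243.0, 319.0], 0.82)]
pry_bar [([210.0, 151.0, 277.0, 189.0], 0.84), ([141.0, 144.0, 158.0, 202.0], 0.61), ([195.0, 192.0, 206.0, 267.0], 0.56)]
pry_bar_end [([192.0, 192.0, 203.0, 268.0], 0.86), ([140.0, 142.0, 157.0, 204.0], 0.76), ([210.0, 149.0, 278.0, 193.0], 0.57)]
vice [([388.0, 306.0, 462.0, 383.0], 0.97)]
side cam at [-0.076  0.61   1.047]
capper [([225.0, 103.0, 280.0, 183.0], 0.64)]
pry_bar [([361.0, 210.0, 395.0, 274.0], 0.93), ([371.0, 166.0, 441.0, 196.0], 0.74), ([280.0, 173.0, 344.0, 183.0], 0.71)]
pry_bar_end [([359.0, 212.0, 398.0, 274.0], 0.92), ([373.0, 165.0, 440.0, 194.0], 0.85), ([279.0, 172.0, 340.0, 182.0], 0.82)]
vice [([83.0, 226.0, 146.0, 284.0], 0.72)]
0.5 [ 0.2251696  -0.60975437  0.19807338] [ 3.09251672e+00  5.52843903e-01 -2.34384723e-05] [ 0.80309488 -0.21335944 -0.41793982]
```

View pics/scene0.png

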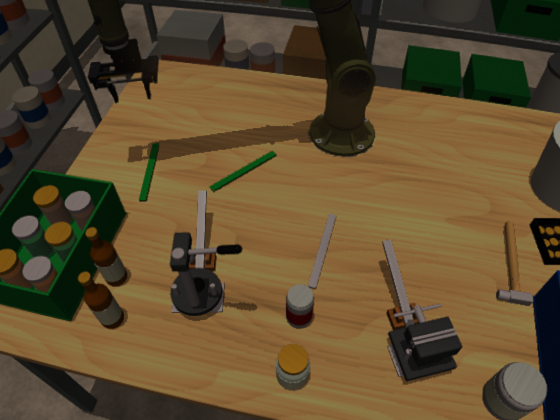

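View pics/side0.png

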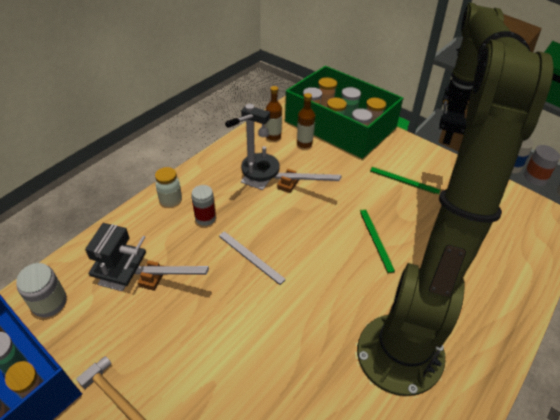

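The first two pictures show these candidates:
- The grey bar under the round-foot capper: scene (203,192)-(205,268), side (340,178). This is the one I want.
- The vice's bar: scene (388,242), side (208,270).
- A loose grey bar: scene (323,250), side (250,257).
- Two green bars: scene (150,172) and (243,170).

I'll check the choice in one close crop.

```bash
python3 - <<'E'
from h import *
a=cv2.imread("pics/scene0.png")[180:320,160:250]; b=cv2.imread("pics/side0.png")[95:195,225:350]
a=cv2.resize(a,None,fx=4,fy=4,interpolation=cv2.INTER_CUBIC); b=cv2.resize(b,None,fx=3.4,fy=3.4,interpolation=cv2.INTER_CUBIC)
c=np.zeros((560,360+b.shape[1],3),np.uint8); c[:,:360]=a; c[:b.shape[0],360:]=b
print(c.shape); cv2.imwrite("pics/crop0.png",c)
E
```

```text
(560, 785, 3)
```

View pics/crop0.png

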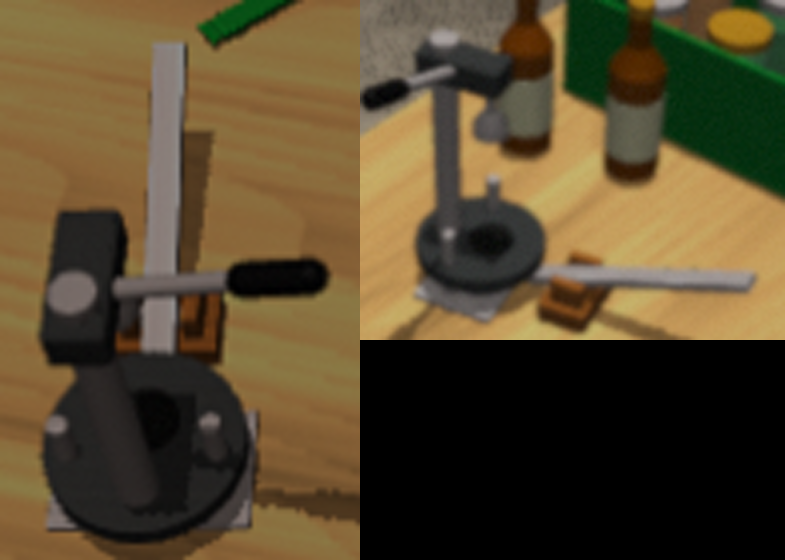

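The crop shows the bare grey bar passing over a wooden block with cheeks and under the round foot's rim. Its free end is at scene (202,191) and side (341,177), so this is the right bar.

```bash
python3 - <<'E'
from h import *
sc=np.load("scene0.npy",allow_pickle=True).item(); si=np.load("side0.npy",allow_pickle=True).item()
e=tri((sc,202.3,190.8),(si,340.9,177.0)); r=tri((sc,199.5,267.5),(si,279,174.8))
print("end",e,"rim",r,np.linalg.norm(e-r)); d=r-e; yaw=np.arctan2(d[1],d[0]); print("yaw",yaw,"pitch",np.degrees(np.arctan2(-d[2],np.hypot(*d[:2]))))
print(at_z(sc,202.3,190.8,.108),at_z(si,340.9,177,.108), proj(sc,e),proj(si,e))
u=np.array([d[0],d[1],0])/np.hypot(d[0],d[1])
p=e+u*.014; p[2]=.103; print("push pt",p, proj(sc,p),proj(si,p))
lev=p-u*.013; lev[2]=.042
from scipy.spatial.transform import Rotation as R
s=ctrl.get_state(); Q=R.from_rotvec(s["tool_rot"]); M=Q.as_matrix(); print(M.round(3))
for q in (p,lev): print(q, "tool shift mm",(Q.inv().apply(q-np.array(s["position"]))*1000).round(1))
print("capper axis approx", r+u*.065)
E
```

```text
end [ 0.42849142 -0.34453786  0.09743509] rim [ 0.63034824 -0.29484965  0.02514972] 0.22009150260573754
yaw 0.24135727455293648 pitch 19.173709491466607
[ 0.43831806 -0.33851324  0.108     ] [ 0.4228306  -0.33615271  0.108     ] (np.float64(201.88296161666113), np.float64(190.34841015756624)) (np.float64(340.4845379661849), np.float64(177.3632653242289))
push pt [ 0.44208563 -0.34119157  0.103     ] (np.float64(201.20452747684712), np.float64(192.84759392078962)) (np.float64(336.44729650337797), np.float64(174.65170420100318))
[[ 0.938  0.346 -0.   ]
 [ 0.346 -0.938 -0.   ]
 [-0.     0.    -1.   ]]
[ 0.44208563 -0.34119157  0.103     ] tool shift mm [ 296.5 -176.8   95.1]
[ 0.42946244 -0.34429884  0.042     ] tool shift mm [ 283.6 -178.2  156.1]
capper axis approx [ 0.69346418 -0.2793133   0.02514972]
```

Call:
{"api": "jog_arm", "payload": {
  "increments": [
    {"tx":35,"ty":-21,"tz":0,"wz":0.02,"gripper":0},
    {"tx":70,"ty":-42,"tz":0,"wz":0.05,"gripper":0},
    {"tx":105,"ty":-63,"tz":0,"wz":0.08,"gripper":0},
    {"tx":140,"ty":-84,"tz":0,"wz":0.11,"gripper":0},
    {"tx":175,"ty":-105,"tz":0,"wz":0.11,"gripper":0}
  ],
  "grip_force": 20
}}

```text
validation failed for argument at $.in...
```

```bash
cat > g.py <<'E'
from h import *
from scipy.spatial.transform import Rotation as R
import sys
s=ctrl.get_state(); Q=R.from_rotvec(s["tool_rot"]); q=np.array(eval(sys.argv[1]))
print(s["time"],np.round(s["position"],4),np.round(s["ft_force"],1),s["grip_width"],"axes",Q.as_matrix()[:,0].round(3),Q.as_matrix()[:,2].round(3))
print("shift",(Q.inv().apply(q-np.array(s["position"]))*1000).round(1))
E
python3 g.py "[.442,-.341,.14]"
```

```text
0.5 [ 0.2252 -0.6098  0.1981] [ 0.8 -0.2 -0.4] 1.0013544745278744 axes [ 0.938  0.346 -0.   ] [-0. -0. -1.]
shift [ 296.5 -177.    58.1]
```

Call:
{"api": "jog_arm", "payload": {
  "increments": [
    {"tx":35,"ty":-21,"tz":0,"wx":0,"wy":0,"wz":0.02,"gripper":0},
    {"tx":70,"ty":-42,"tz":0,"wx":0,"wy":0,"wz":0.05,"gripper":0},
    {"tx":105,"ty":-63,"tz":0,"wx":0,"wy":0,"wz":0.08,"gripper":0},
    {"tx":140,"ty":-84,"tz":0,"wx":0,"wy":0,"wz":0.11,"gripper":0},
    {"tx":175,"ty":-105,"tz":0,"wx":0,"wy":0,"wz":0.11,"gripper":0}
  ],
  "grip_force": 20
}}

```text
time: 0.92
position: [0.3539, -0.4491, 0.1983]
tool_rot: [3.118, 0.379, 0.0]
ft_force: [0.6, -0.0, 0.7]
grip_width: 0.709
grip_force: 0.0
```

```bash
python3 g.py "[.442,-.341,.14]"
```

```text
0.9167 [ 0.3539 -0.4491  0.1983] [ 0.6 -0.   0.7] 0.7087276595123871 axes [0.971 0.24  0.   ] [ 0.    -0.001 -1.   ]
shift [111.4 -83.8  58.3]
```

Call:
{"api": "jog_arm", "payload": {
  "increments": [
    {"tx":30,"ty":-23,"tz":5,"wx":0,"wy":0,"wz":0,"gripper":0},
    {"tx":60,"ty":-46,"tz":15,"wx":0,"wy":0,"wz":0,"gripper":0},
    {"tx":90,"ty":-68,"tz":25,"wx":0,"wy":0,"wz":0,"gripper":0},
    {"tx":111,"ty":-83,"tz":45,"wx":0,"wy":0,"wz":0,"gripper":0},
    {"tx":111,"ty":-83,"tz":45,"wx":0,"wy":0,"wz":0,"gripper":0}
  ]
}}

```text
time: 1.33
position: [0.4439, -0.3352, 0.15]
tool_rot: [-3.11, -0.398, 0.001]
ft_force: [-0.5, 0.7, -0.0]
grip_width: 0.325
grip_force: 0.0
```

Call:
{"api": "jog_arm", "payload": {
  "increments": [
    {"tx":0,"ty":0,"tz":0,"wx":0,"wy":0,"wz":0,"gripper":0},
    {"tx":0,"ty":0,"tz":0,"wx":0,"wy":0,"wz":0,"gripper":0},
    {"tx":0,"ty":0,"tz":0,"wx":0,"wy":0,"wz":0,"gripper":0},
    {"tx":0,"ty":0,"tz":0,"wx":0,"wy":0,"wz":0,"gripper":0},
    {"tx":0,"ty":0,"tz":0,"wx":0,"wy":0,"wz":0,"gripper":0}
  ]
}}

```text
time: 1.75
position: [0.4401, -0.3447, 0.1537]
tool_rot: [3.118, 0.378, 0.001]
ft_force: [-0.3, -1.6, 0.4]
grip_width: 0.017
grip_force: 0.0
```

```bash
python3 g.py "[.442,-.341,.103]"; python3 - <<'E'
from h import *
w=vision.get_image("wrist")["color"]; sc=vision.get_image("scene"); si=vision.get_image("side")
a=cv2.resize(sc["color"][130:290,150:260],None,fx=2.6,fy=2.6,interpolation=2)
b=cv2.resize(si["color"][110:210,260:390],None,fx=3,fy=3,interpolation=2); w=cv2.resize(w,(390,292))
c=np.zeros((600,290+395,3),np.uint8); c[:a.shape[0],:a.shape[1]]=a; c[:300,290:680]=b; c[300:592,290:680]=w
cv2.imwrite("pics/c1.png",c)
E
```

```text
1.75 [ 0.4401 -0.3447  0.1537] [-0.3 -1.6  0.4] 0.016655734363856575 axes [0.971 0.239 0.   ] [ 0.001 -0.001 -1.   ]
shift [ 2.7 -3.2 50.7]
```

View pics/c1.png

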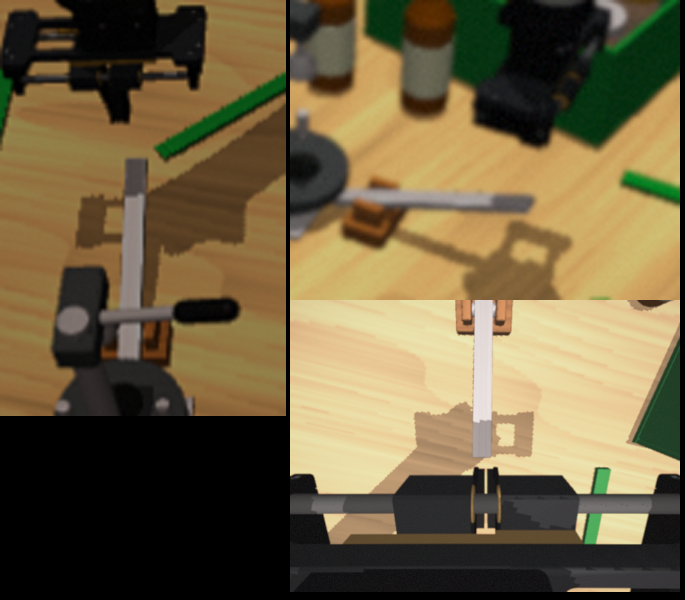

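The fingers are shut and in line with the bar. In the wrist view they are at x≈485 and the bar end is at (482,457). I'll check how far along the bar they sit, using the wrist picture.

```bash
python3 - <<'E'
from h import *
w=vision.get_image("wrist"); sc=vision.get_image("scene"); t=np.array(ctrl.get_state()["position"])
print(t.round(4),"TCP in wrist",proj(w,t),"scene",proj(sc,t))
for z in (.103,.108): print(z,at_z(w,275.7,225.8,z),at_z(w,276.5,200,z-.005))
print(tri((w,275.7,225.8),(sc,202.3,190.8)))
E
```

```text
[ 0.4405 -0.3436  0.1532] TCP in wrist (np.float64(280.87640537663236), np.float64(241.5089762031518)) scene (np.float64(197.89746943632645), np.float64(180.0127874201783))
0.103 [ 0.43247396 -0.34128128  0.103     ] [ 0.45228542 -0.33707913  0.098     ]
0.108 [ 0.434236   -0.34093619  0.108     ] [ 0.4536006  -0.33682823  0.103     ]
[ 0.43150717 -0.34171484  0.09975454]
```

Call:
{"api": "jog_arm", "payload": {
  "increments": [
    {"tx":4,"ty":-2,"tz":15,"wx":0,"wy":0,"wz":0,"gripper":0},
    {"tx":7,"ty":-4,"tz":30,"wx":0,"wy":0,"wz":0,"gripper":0},
    {"tx":7,"ty":-4,"tz":38,"wx":0,"wy":0,"wz":0,"gripper":0},
    {"tx":7,"ty":-4,"tz":42,"wx":0,"wy":0,"wz":0,"gripper":0},
    {"tx":7,"ty":-4,"tz":45,"wx":0,"wy":0,"wz":0,"gripper":0}
  ]
}}

```text
time: 2.42
position: [0.4461, -0.3378, 0.1076]
tool_rot: [-3.118, -0.382, 0.001]
ft_force: [0.7, 0.5, 0.0]
grip_width: 0.002
grip_force: 0.0
```

Call:
{"api": "jog_arm", "payload": {
  "increments": [
    {"tx":0,"ty":0,"tz":3,"wx":0,"wy":0,"wz":0,"gripper":0},
    {"tx":-1,"ty":0,"tz":6,"wx":0,"wy":0,"wz":0,"gripper":0},
    {"tx":-2,"ty":0,"tz":9,"wx":0,"wy":0,"wz":0,"gripper":0},
    {"tx":-3,"ty":0,"tz":12,"wx":0,"wy":0,"wz":0,"gripper":0},
    {"tx":-4,"ty":0,"tz":15,"wx":0,"wy":0,"wz":0,"gripper":0}
  ]
}}

```text
time: 2.83
position: [0.4425, -0.339, 0.0931]
tool_rot: [3.118, 0.382, 0.0]
ft_force: [0.1, -0.4, 0.4]
grip_width: 0.005
grip_force: 0.0
```

```bash
python3 g.py "[.434,-.341,.042]"; python3 - <<'E'
from h import *
sc=vision.get_image("scene"); si=vision.get_image("side"); w=vision.get_image("wrist")["color"]
a=cv2.resize(sc["color"][150:310,150:260],None,fx=2.6,fy=2.6,interpolation=2)
b=cv2.resize(si["color"][110:210,225:355],None,fx=3,fy=3,interpolation=2); w=cv2.resize(w,(390,292))
c=np.zeros((600,685,3),np.uint8); c[:a.shape[0],:a.shape[1]]=a; c[:300,290:680]=b; c[300:592,290:680]=w
cv2.imwrite("pics/c2.png",c)
E
```

```text
2.8333 [ 0.4425 -0.339   0.0931] [ 0.1 -0.4  0.4] 0.004927942321123793 axes [0.97  0.241 0.   ] [ 0. -0. -1.]
shift [-8.8 -0.1 51. ]
```

View pics/c2.png

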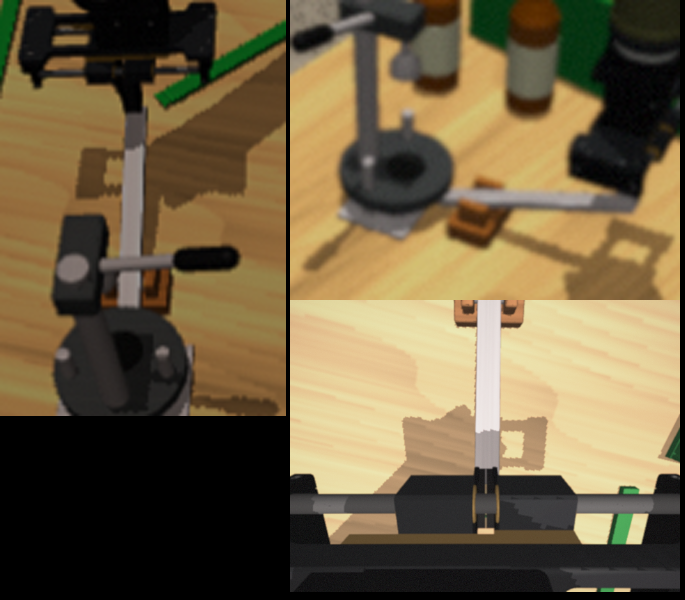

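The fingertips cover the bar end in the scene view at about (202,193), but no force shows yet. I'll go 5 mm further inward and down slowly, watching the force.

Call:
{"api": "jog_arm", "payload": {
  "increments": [
    {"tx":4,"ty":0,"tz":0,"wx":0,"wy":0,"wz":0,"gripper":0},
    {"tx":5,"ty":0,"tz":2,"wx":0,"wy":0,"wz":0,"gripper":0},
    {"tx":5,"ty":0,"tz":4,"wx":0,"wy":0,"wz":0,"gripper":0},
    {"tx":5,"ty":0,"tz":6,"wx":0,"wy":0,"wz":0,"gripper":0},
    {"tx":5,"ty":0,"tz":8,"wx":0,"wy":0,"wz":0,"gripper":0}
  ]
}}

```text
time: 3.4
position: [0.4474, -0.3374, 0.0847]
tool_rot: [-3.118, -0.382, 0.0]
ft_force: [0.0, 0.7, -0.0]
grip_width: 0.003
grip_force: 0.0
```

```bash
python3 - <<'E'
from h import *
s=ctrl.get_state(); t=np.array(s["position"]); f=np.array(s["ft_force"])
sc=vision.get_image("scene"); si=vision.get_image("side")
print(t.round(4),f.round(1),proj(sc,t),proj(si,t))
E
```

```text
[ 0.4474 -0.3374  0.0847] [ 0.   0.7 -0. ] (np.float64(202.8229280500637), np.float64(198.76252692030874)) (np.float64(333.7245173324783), np.float64(178.89621359988698))
```

```bash
python3 - <<'E'
from h import *
sc=vision.get_image("scene"); si=vision.get_image("side"); w=vision.get_image("wrist")["color"]
a=cv2.resize(sc["color"][175:235,180:230],None,fx=7,fy=7,interpolation=2)
b=cv2.resize(si["color"][130:210,265:355],None,fx=4.8,fy=4.8,interpolation=2); 
c=np.zeros((600,790,3),np.uint8); c[:a.shape[0],:a.shape[1]]=a; c[:b.shape[0],355:355+b.shape[1]]=b
w=w[100:350,150:410]; w=cv2.resize(w,(208,200)); c[395:595,400:608]=w
cv2.imwrite("pics/c3.png",c)
E
```

```text
(no output)
```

View pics/c3.png

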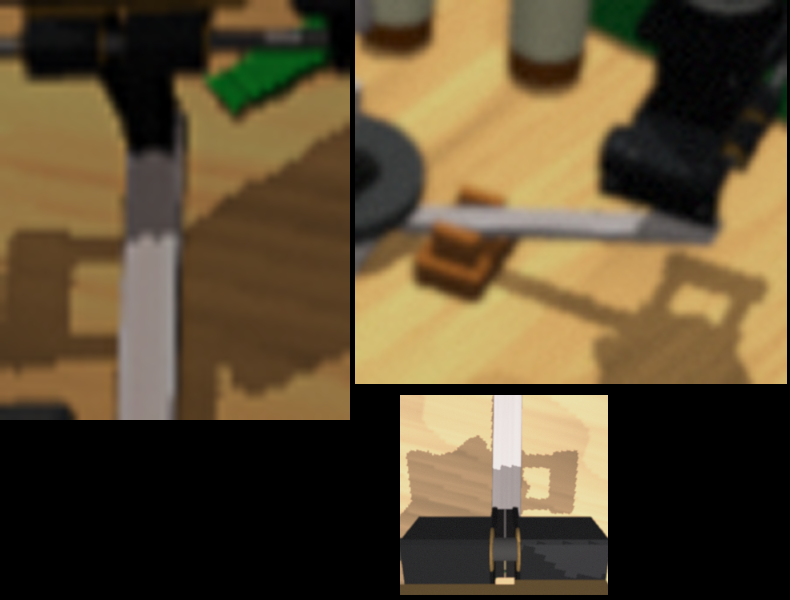

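The fingertips now look right at the bar's top near its end: side (341,179), scene (201,196). I'll keep going down.

Call:
{"api": "jog_arm", "payload": {
  "increments": [
    {"tx":0,"ty":0,"tz":3,"wx":0,"wy":0,"wz":0,"gripper":0},
    {"tx":-1,"ty":0,"tz":5,"wx":0,"wy":0,"wz":0,"gripper":0},
    {"tx":-2,"ty":0,"tz":8,"wx":0,"wy":0,"wz":0,"gripper":0},
    {"tx":-3,"ty":0,"tz":10,"wx":0,"wy":0,"wz":0,"gripper":0},
    {"tx":-4,"ty":0,"tz":12,"wx":0,"wy":0,"wz":0,"gripper":0}
  ]
}}

```text
time: 4.07
position: [0.445, -0.3389, 0.0744]
tool_rot: [3.116, 0.382, 0.004]
ft_force: [0.4, 0.8, 8.3]
grip_width: 0.004
grip_force: 4.1
```

Call:
{"api": "jog_arm", "payload": {
  "increments": [
    {"tx":-1,"ty":0,"tz":3,"wx":0,"wy":0,"wz":0,"gripper":0},
    {"tx":-2,"ty":0,"tz":6,"wx":0,"wy":0,"wz":0,"gripper":0},
    {"tx":-3,"ty":0,"tz":9,"wx":0,"wy":0,"wz":0,"gripper":0},
    {"tx":-4,"ty":0,"tz":12,"wx":0,"wy":0,"wz":0,"gripper":0},
    {"tx":-4,"ty":0,"tz":15,"wx":0,"wy":0,"wz":0,"gripper":0}
  ]
}}

```text
time: 4.48
position: [0.4401, -0.3402, 0.0596]
tool_rot: [3.116, 0.382, 0.001]
ft_force: [-2.9, 1.2, 9.2]
grip_width: 0.007
grip_force: 4.4
```

```bash
python3 g.py "[.434,-.341,.042]"; python3 - <<'E'
from h import *
sc=vision.get_image("scene"); si=vision.get_image("side"); w=vision.get_image("wrist")["color"]
a=cv2.resize(sc["color"][175:325,160:250],None,fx=3.9,fy=3.9,interpolation=2)
b=cv2.resize(si["color"][110:210,225:355],None,fx=3.3,fy=3.3,interpolation=2); 
c=np.zeros((600,790,3),np.uint8); c[:a.shape[0],:a.shape[1]]=a; c[:b.shape[0],355:355+b.shape[1]]=b
w=w[100:350,150:410]; w=cv2.resize(w,(260,250)); c[340:590,400:660]=w
cv2.imwrite("pics/c4.png",c)
E
```

```text
4.4833 [ 0.4401 -0.3402  0.0596] [-2.9  1.2  9.2] 0.006684033315558034 axes [0.97  0.241 0.001] [ 0.001 -0.002 -1.   ]
shift [-6.2 -0.8 17.6]
```

View pics/c4.png

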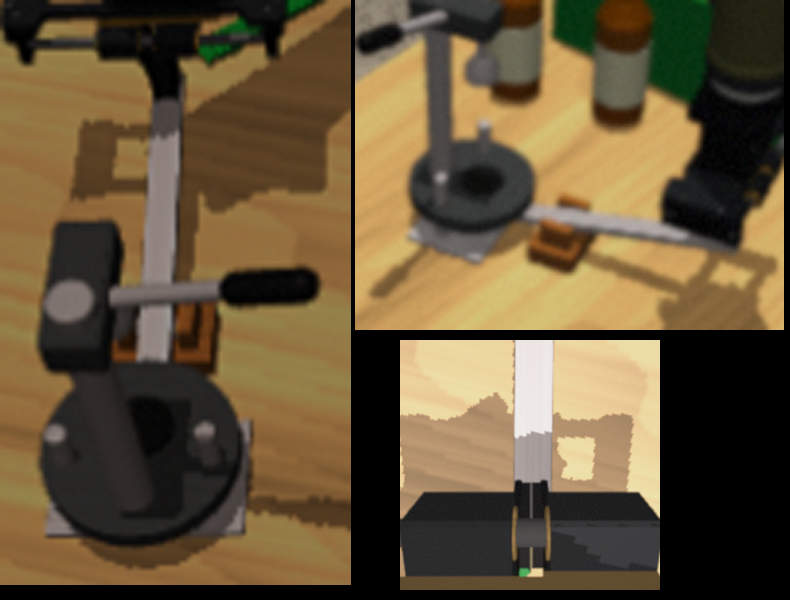

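The bar is tilting down, with its end at side (736,245 in the crop), and the round foot is rising. I'll carry on to level.

Call:
{"api": "jog_arm", "payload": {
  "increments": [
    {"tx":-1,"ty":0,"tz":4,"wx":0,"wy":0,"wz":0,"gripper":0},
    {"tx":-2,"ty":0,"tz":8,"wx":0,"wy":0,"wz":0,"gripper":0},
    {"tx":-2,"ty":0,"tz":12,"wx":0,"wy":0,"wz":0,"gripper":0},
    {"tx":-3,"ty":0,"tz":16,"wx":0,"wy":0,"wz":0,"gripper":0},
    {"tx":-3,"ty":0,"tz":19,"wx":0,"wy":0,"wz":0,"gripper":0}
  ]
}}

```text
time: 5.05
position: [0.4356, -0.3412, 0.0401]
tool_rot: [3.117, 0.381, -0.003]
ft_force: [-5.0, 0.8, 9.5]
grip_width: 0.006
grip_force: 4.9
```

Call:
{"api": "jog_arm", "payload": {
  "increments": [
    {"tx":0,"ty":0,"tz":0,"wx":0,"wy":0,"wz":0,"gripper":0},
    {"tx":0,"ty":0,"tz":0,"wx":0,"wy":0,"wz":0,"gripper":0},
    {"tx":0,"ty":0,"tz":-1,"wx":0,"wy":0,"wz":0,"gripper":0},
    {"tx":0,"ty":0,"tz":-3,"wx":0,"wy":0,"wz":0,"gripper":0},
    {"tx":0,"ty":0,"tz":-6,"wx":0,"wy":0,"wz":0,"gripper":0}
  ]
}}

```text
time: 5.47
position: [0.4363, -0.3402, 0.0448]
tool_rot: [-3.118, -0.381, 0.001]
ft_force: [0.7, 0.4, 0.2]
grip_width: 0.003
grip_force: 0.0
```

Call:
{"api": "jog_arm", "payload": {
  "increments": [
    {"tx":0,"ty":0,"tz":-10,"wx":0,"wy":0,"wz":0,"gripper":0},
    {"tx":0,"ty":0,"tz":-25,"wx":0,"wy":0,"wz":0,"gripper":0},
    {"tx":-10,"ty":0,"tz":-50,"wx":0,"wy":0,"wz":0,"gripper":0},
    {"tx":-30,"ty":0,"tz":-80,"wx":0,"wy":0,"wz":0,"gripper":0},
    {"tx":-40,"ty":0,"tz":-110,"wx":0,"wy":0,"wz":0,"gripper":0}
  ]
}}

```text
time: 5.88
position: [0.3961, -0.3498, 0.156]
tool_rot: [-3.117, -0.382, 0.003]
ft_force: [-0.2, -0.8, -0.0]
grip_width: 0.004
grip_force: 0.0
```

```bash
python3 g.py "[.434,-.341,.042]"; python3 - <<'E'
from h import *
sc=vision.get_image("scene"); si=vision.get_image("side"); w=vision.get_image("wrist")["color"]
a=cv2.resize(sc["color"][175:325,160:250],None,fx=3.9,fy=3.9,interpolation=2)
b=cv2.resize(si["color"][110:210,225:355],None,fx=3.3,fy=3.3,interpolation=2); 
c=np.zeros((600,790,3),np.uint8); c[:a.shape[0],:a.shape[1]]=a; c[:b.shape[0],355:355+b.shape[1]]=b
w=w[100:350,150:410]; w=cv2.resize(w,(260,250)); c[340:590,400:660]=w
cv2.imwrite("pics/c5.png",c)
E
```

```text
5.8833 [ 0.3961 -0.3498  0.156 ] [-0.2 -0.8 -0. ] 0.004451333212085379 axes [ 0.97   0.241 -0.002] [-0.002  0.001 -1.   ]
shift [ 39.1   0.8 114. ]
```

View pics/c5.png

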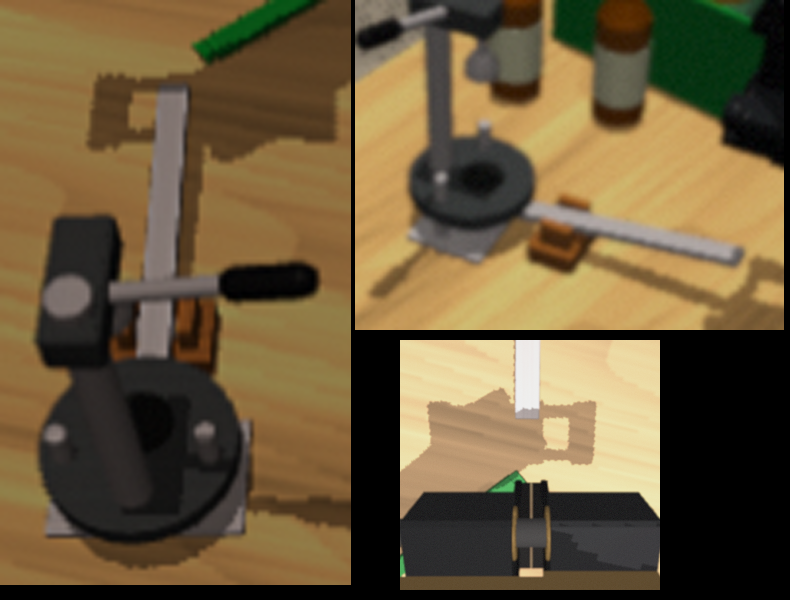

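```bash
python3 - <<'E'
from h import *
sc=vision.get_image("scene"); si=vision.get_image("side")
e=tri((sc,204.4,197.6),(si,341.0,186)); print("end",e)
for im,f,(x0,y0,x1,y1) in ((sc,"scene",(168,232,196,275)),(si,"side",(228,100,278,140)),(si,"side",(240,150,280,178)),(sc,"scene",(388,306,462,383)),(si,"side",(83,226,146,284))):
    o=np.load(f+"0.npy",allow_pickle=True).item()["color"]; t=cv2.resize(o[y0:y1,x0:x1],None,fx=8,fy=8,interpolation=2)
    n=cv2.resize(im["color"][y0-8:y1+8,x0-8:x1+8],None,fx=8,fy=8,interpolation=2)
    m=cv2.minMaxLoc(cv2.matchTemplate(n,t,cv2.TM_CCOEFF_NORMED)); print(f,m[1],(np.array(m[3])/8-8))
for z in (.03,.25):
  for im in (sc,si):
    p=np.array([.693,-.279,z]); print(z,np.subtract(proj(im,p+[0,0,.014]),proj(im,p)))
E
```

```text
end [ 0.42347399 -0.34505151  0.06205424]
scene 0.9824556708335876 [-0.625 -2.   ]
side 0.9723576307296753 [ 0. -2.]
side 0.9862377643585205 [ 0.    -1.625]
scene 0.9996302723884583 [0. 0.]
side 0.9993137121200562 [0. 0.]
0.03 [-0.83594311 -2.69036243]
0.03 [-0.01948726 -3.17535656]
0.25 [-1.14856538 -3.75217922]
0.25 [-0.01881602 -3.87565686]
```

The foot is up only about 7 mm, which is too marginal, and the bar is still about 9° up at its free end. The fingers seem to bear on the bar some way above the nominal TCP. I'll go back in, look at the contact and push deeper.

Call:
{"api": "jog_arm", "payload": {
  "increments": [
    {"tx":20,"ty":0,"tz":10,"wx":0,"wy":0,"wz":0,"gripper":0},
    {"tx":43,"ty":0,"tz":35,"wx":0,"wy":0,"wz":0,"gripper":0},
    {"tx":45,"ty":0,"tz":65,"wx":0,"wy":0,"wz":0,"gripper":0},
    {"tx":45,"ty":0,"tz":90,"wx":0,"wy":0,"wz":0,"gripper":0},
    {"tx":45,"ty":0,"tz":104,"wx":0,"wy":0,"wz":0,"gripper":0}
  ]
}}

```text
time: 6.55
position: [0.4399, -0.3357, 0.0459]
tool_rot: [-3.112, -0.385, 0.008]
ft_force: [-0.6, 0.1, 0.2]
grip_width: 0.006
grip_force: 0.0
```

Call:
{"api": "jog_arm", "payload": {
  "increments": [
    {"tx":0,"ty":0,"tz":2,"wx":0,"wy":0,"wz":0,"gripper":0},
    {"tx":0,"ty":0,"tz":5,"wx":0,"wy":0,"wz":0,"gripper":0},
    {"tx":0,"ty":0,"tz":8,"wx":0,"wy":0,"wz":0,"gripper":0},
    {"tx":0,"ty":0,"tz":11,"wx":0,"wy":0,"wz":0,"gripper":0},
    {"tx":0,"ty":0,"tz":14,"wx":0,"wy":0,"wz":0,"gripper":0}
  ]
}}

```text
time: 6.97
position: [0.4421, -0.3398, 0.0386]
tool_rot: [3.116, 0.381, 0.001]
ft_force: [-3.4, 0.4, 10.0]
grip_width: 0.005
grip_force: 4.9
```

```bash
python3 g.py "[.434,-.341,.042]"; python3 - <<'E'
from h import *
sc=vision.get_image("scene"); si=vision.get_image("side"); w=vision.get_image("wrist"); t=ctrl.get_state()["position"]
print(proj(sc,t),proj(si,t),proj(w,t))
a=cv2.resize(sc["color"][175:275,175:235],None,fx=5.5,fy=5.5,interpolation=2)
b=cv2.resize(si["color"][135:205,270:355],None,fx=5,fy=5,interpolation=2); 
c=np.zeros((600,790,3),np.uint8); c[:a.shape[0],:a.shape[1]]=a; c[:b.shape[0],355:355+b.shape[1]]=b
w=w["color"][170:320,190:370]; w=cv2.resize(w,(288,240)); c[355:595,400:688]=w
cv2.imwrite("pics/c6.png",c)
E
```

```text
6.9667 [ 0.4421 -0.3398  0.0386] [-3.4  0.4 10. ] 0.005097825710656782 axes [0.97  0.241 0.   ] [ 0.001 -0.002 -1.   ]
shift [-8.1 -0.8 -3.4]
(np.float64(204.79047053777373), np.float64(207.50345111927973)) (np.float64(334.01830456831715), np.float64(189.86456770747708)) (np.float64(281.37215401016994), np.float64(241.91978524043554))
```

View pics/c6.png

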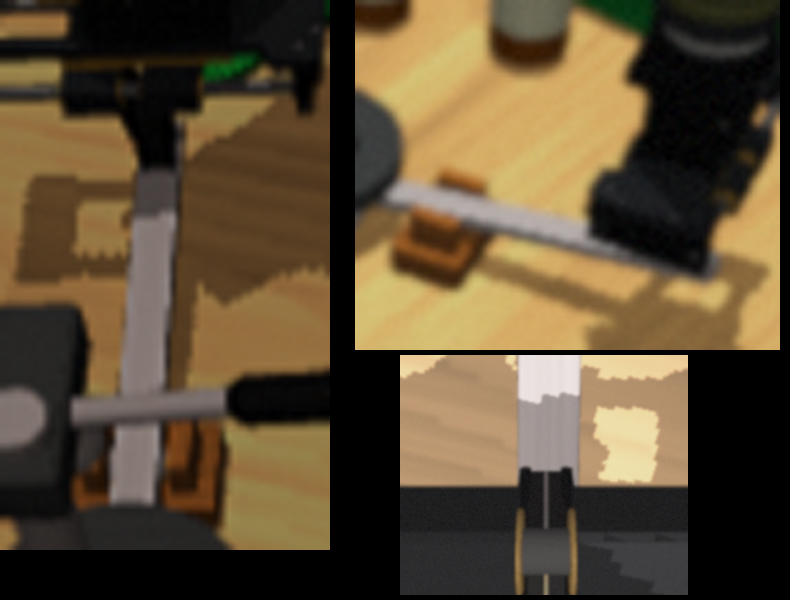

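The fingers sit squarely on the bar's end with about 10 N of contact. I'll keep going down and measure the foot's lift by template match.

Call:
{"api": "jog_arm", "payload": {
  "increments": [
    {"tx":0,"ty":0,"tz":2,"wx":0,"wy":0,"wz":0,"gripper":0},
    {"tx":-1,"ty":0,"tz":5,"wx":0,"wy":0,"wz":0,"gripper":0},
    {"tx":-1,"ty":0,"tz":7,"wx":0,"wy":0,"wz":0,"gripper":0},
    {"tx":-2,"ty":0,"tz":10,"wx":0,"wy":0,"wz":0,"gripper":0},
    {"tx":-2,"ty":0,"tz":12,"wx":0,"wy":0,"wz":0,"gripper":0}
  ]
}}

```text
time: 7.53
position: [0.4407, -0.3407, 0.0278]
tool_rot: [3.115, 0.381, 0.003]
ft_force: [-4.0, 2.1, 10.7]
grip_width: 0.006
grip_force: 5.5
```

```bash
cat > lift.py <<'E'
from h import *
for im,f,(x0,y0,x1,y1),k in ((vision.get_image("scene"),"scene",(168,232,196,275),3.75),(vision.get_image("side"),"side",(228,100,278,140),3.88),(vision.get_image("side"),"side",(240,150,280,178),3.18)):
    o=np.load(f+"0.npy",allow_pickle=True).item()["color"]; t=cv2.resize(o[y0:y1,x0:x1],None,fx=8,fy=8,interpolation=2)
    n=cv2.resize(im["color"][y0-8:y1+8,x0-8:x1+8],None,fx=8,fy=8,interpolation=2)
    m=cv2.minMaxLoc(cv2.matchTemplate(n,t,cv2.TM_CCOEFF_NORMED)); print("lift mm",-(m[3][1]/8-8)/k*14)
E
python3 lift.py
```

```text
lift mm 10.266666666666666
lift mm 9.922680412371134
lift mm 9.90566037735849
```

Call:
{"api": "jog_arm", "payload": {
  "increments": [
    {"tx":0,"ty":0,"tz":2,"wx":0,"wy":0,"wz":0,"gripper":0},
    {"tx":0,"ty":0,"tz":5,"wx":0,"wy":0,"wz":0,"gripper":0},
    {"tx":-1,"ty":0,"tz":8,"wx":0,"wy":0,"wz":0,"gripper":0},
    {"tx":-1,"ty":0,"tz":11,"wx":0,"wy":0,"wz":0,"gripper":0},
    {"tx":-1,"ty":0,"tz":13,"wx":0,"wy":0,"wz":0,"gripper":0}
  ]
}}

```text
time: 8.1
position: [0.4398, -0.3416, 0.0154]
tool_rot: [3.114, 0.381, 0.003]
ft_force: [-3.9, 1.6, 17.4]
grip_width: 0.005
grip_force: 8.3
```

```bash
python3 lift.py
```

```text
lift mm 13.533333333333333
lift mm 13.079896907216495
lift mm 13.207547169811319
```

The lift is 13 mm and the bar is about level. Now I'll release straight up, slowly at first, and check again.

Call:
{"api": "jog_arm", "payload": {
  "increments": [
    {"tx":0,"ty":0,"tz":-2,"wx":0,"wy":0,"wz":0,"gripper":0},
    {"tx":0,"ty":0,"tz":-5,"wx":0,"wy":0,"wz":0,"gripper":0},
    {"tx":0,"ty":0,"tz":-12,"wx":0,"wy":0,"wz":0,"gripper":0},
    {"tx":0,"ty":0,"tz":-30,"wx":0,"wy":0,"wz":0,"gripper":0},
    {"tx":0,"ty":0,"tz":-60,"wx":0,"wy":0,"wz":0,"gripper":0}
  ]
}}

```text
time: 8.67
position: [0.4367, -0.3381, 0.0703]
tool_rot: [-3.114, -0.382, 0.006]
ft_force: [0.4, 0.1, -0.1]
grip_width: 0.008
grip_force: 0.0
```

Call:
{"api": "jog_arm", "payload": {
  "increments": [
    {"tx":0,"ty":0,"tz":-30,"wx":0,"wy":0,"wz":0,"gripper":0},
    {"tx":-20,"ty":0,"tz":-60,"wx":0,"wy":0,"wz":0,"gripper":0},
    {"tx":-40,"ty":0,"tz":-80,"wx":0,"wy":0,"wz":0,"gripper":0},
    {"tx":-40,"ty":0,"tz":-80,"wx":0,"wy":0,"wz":0,"gripper":0},
    {"tx":-40,"ty":0,"tz":-80,"wx":0,"wy":0,"wz":0,"gripper":0}
  ]
}}

```text
time: 9.08
position: [0.4, -0.3505, 0.1539]
tool_rot: [3.116, 0.378, 0.004]
ft_force: [-0.1, 0.3, -0.7]
grip_width: 0.007
grip_force: 0.0
```

```bash
python3 lift.py; python3 - <<'E'
from h import *
sc=vision.get_image("scene"); si=vision.get_image("side")
a=cv2.resize(sc["color"][175:325,160:250],None,fx=3.9,fy=3.9,interpolation=2)
b=cv2.resize(si["color"][110:220,225:355],None,fx=3.3,fy=3.3,interpolation=2); 
c=np.zeros((600,790,3),np.uint8); c[:a.shape[0],:a.shape[1]]=a; c[:b.shape[0],355:355+b.shape[1]]=b
cv2.imwrite("pics/c7.png",c)
E
```

```text
lift mm 13.533333333333333
lift mm 13.530927835051546
lift mm 13.207547169811319
```

View pics/c7.png

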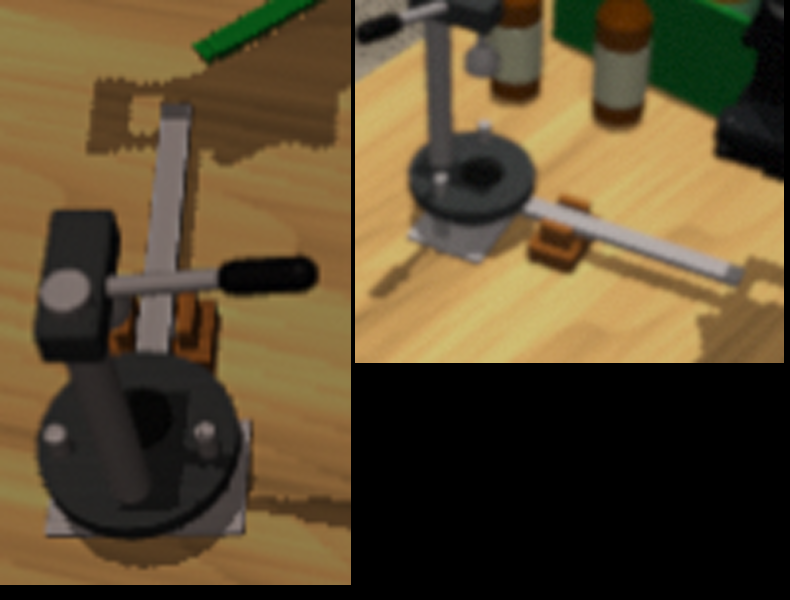

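The foot stays up about 13 mm. The bar lies over its block, its end at scene (205,202) and side (342,193), and the arm is clear. I'll check the bar's place and hand in.

```bash
python3 - <<'E'
from h import *
sc=np.load("scene0.npy",allow_pickle=True).item(); si=np.load("side0.npy",allow_pickle=True).item()
e=tri((sc,204.9,201.7),(si,341.5,192.5)); print(e)
if abs(e[0]-.42)<.02 and abs(e[1]+.344)<.02 and .02<e[2]<.07: print(ctrl.close_job())
E
```

```text
[ 0.4186089  -0.34795027  0.03577113]
the job is handed in; nothing more can be done
None
```

I pushed the pry bar down to about level and handed the job in: the capper's foot stays up about 13 mm, the bar lies over its block, the vice was still seated when checked mid-job, and the arm is clear.

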